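# Clamp a stone sample with the click wrench

### The job

Push the green terrazzo slab gently along its channel until it is fully home against the stop, then swing the click wrench clockwise (seen from above) until its breakaway joint gives, tightening the clamp screw on the slab. Stop as soon as it has clearly clicked, without driving the handle through to the end of its give, then let it go so that it springs back straight, with the screw left tight. Leave the other samples and the screw tray where they are.

Things in the scene. Friction and masses are not known exactly. Their poses are not given: they have to be found in the camera images.
- stand: Fixed clamp stand: black base plate 6 mm thick, x -75 to 75, y -260 to 50 mm. Origin on the table under the clamp screw's axis, z up. The slab's channel runs along the stand's y between two aluminium rails (inner faces at x -52 and 52 mm, y -150 to -40, tops 20 mm above the table) to an aluminium stop block (y -40 to 30, top 20 mm).
- slab: Loose green terrazzo slab 100 x 100 x 18 mm, about 0.45 kg, flat on the base plate (top 24 mm above the table), 20 to 60 mm short of the stop. Origin: centre of its underside. Slides towards the stand's +y with 2 to 7 N when its rear face is pushed; home at y = -90 mm in the stand's frame, leading face on the stop. It is stone: pressing it with over 40 N is too much.
- stop_face (a point): Centre of the stop block's face, 15 mm above the table, at y = -40 mm in the stand's frame; the face looks to the stand's -y.
- jaw_lip (a point): Middle of the lower front edge of the orange clamp jaw (50 mm wide, 12 mm thick), which overhangs the slab's home place by 22 mm. It comes down 5 mm per rad of the screw; starts 1.5 to 3.5 mm above the slab's top and meets the slab shortly before the wrench clicks; then the slab can no longer slide in.
- screw (a joint): Turn of the clamp screw (rad), with the wrench's socket and orange pointer: 0 = hand loose, grows clockwise seen from above (tightening). Starts at 0 to 0.35. At the yellow mark it takes about 6 N to turn at first, rising to 10 to 13 N when the wrench clicks, 20 to 45 degrees on. Stays where left, but about 4 N at the mark the wrong way loosens it again.
- click (a joint): Give of the wrench's breakaway joint (rad): angle of the handle ahead (clockwise) of the orange pointer on the head, about the same vertical axis. 0 = in line, held by a sprung detent. At the set torque the handle gives: this grows and the resistance falls by a fifth. Beyond 0.1 is a clear click, past 0.28 is driven through; end stop at 0.33. Springs back to 0 when let go.
- screw_top (a point): Top centre of the steel wrench head, on the screw's vertical axis, 90 mm above the table. Head 44 mm in diameter; a thin orange pointer on it, 55 mm long, lies over the handle's shank and turns with the screw, not with the handle.
- grip_mark (a point): Centre of the yellow ring on the wrench handle's axis, 180 mm from the screw's axis, 76 mm above the table. Level round black grip, 28 mm thick, from 120 to 240 mm from the screw's axis (16 mm steel shank inwards), free below. Push it from the side or pinch it from above; it swings about the screw's axis, 20 to 45 degrees before it clicks.
- tile_stack: Bystander: loose stack of four small tiles, 70 x 70 x 40 mm, origin at the centre of its underside.
- screw_tray: Bystander: loose black open tray with brass screws, 110 x 80 x 35 mm, origin at the centre of its underside.
- white_sample: Bystander: loose flat white tile 90 x 90 x 14 mm, origin at the centre of its underside.

How it is judged:
On the way, in this order (a step that is already met when the one before it is completed fails the run):
1. the slab is home against the stop while the wrench is still straight (y of slab in the frame of stand above -0.0925 m and value of joint click below 0.03 rad), for 0.2 s.
2. the breakaway joint gives clearly with the screw tight and the slab home (value of joint click above 0.08 rad and value of joint screw above 0.6 rad and y of slab in the frame of stand above -0.0925 m), for 0.1 s.
At the end, for the whole second after the job is handed in: The slab lies flat in its channel with its leading face within 2.5 mm of the stop; the clamp screw stands between 0.6 and 1.1 rad; the wrench handle has sprung back straight (give under 0.04 rad); everything is at rest and released (y of slab in the frame of stand above -0.0925 m and angle between the y axis of slab and the y axis of stand, either way round below 0.04 rad and angle between slab's own z axis and vertical below 0.04 rad and value of joint click below 0.04 rad and value of joint screw between 0.6 and 1.1 rad and linear speed of slab below 0.01 m/s and velocity of joint screw below 0.05 rad/s); the robot touches nothing.
It fails at once if the handle is driven through to the end of its give (give over 0.28 rad) (value of joint click above 0.28 rad).
It fails at once if the clamp screw is over-tightened (beyond 1.1 rad) (value of joint screw above 1.1 rad).
It fails at once if the slab is pressed with more than 40 N (contact force between the fingers and slab above 40 N).
It fails at once if a bystander is moved by more than 15 mm (distance of any of tile_stack, screw_tray, white_sample from where it was at the start of the episode above 0.015 m).
It also fails if it takes over 61 s, if anything falls off the work surface, if the arm or the gripper's body presses on something with over 40 N, if the wrist force passes 120 N, or if a joint passes its speed limit or range.

### The arm

A 7-joint arm with a two-finger parallel gripper is mounted at the origin on the work surface. World frame = base frame: x ahead of the robot, y to its left, z up, the work surface at z = 0. Lengths are in m, angles in rad, forces in N, time in s.
With the tool pointing down it reaches from about 0.425 to 0.875 m from the base axis. Payload 4.7 kg.
Tool frame: the origin (TCP) lies on the centre line of the jaws, within the pads' length; the fingertips stand 14 mm ahead of it and the grasp point (between the pads) lies 5 mm behind it; z points along the fingers, x is the direction in which the jaws open and shut, and the axes are right-handed (so a half turn about z gives the same grasp; the last joint's range is limited). The gripper opens to 87 mm and grips with 3 to 60 N. Pads are 19 mm wide; open, the fingers measure 117 mm over their backs; the gripper's body (75 mm by 190 mm) begins 51 mm behind the grasp point.
Start: joints at [1.274, 0.321, -0.07, 1.45, 0.023, 1.371, -0.057], TCP at [0.199, -0.619, 0.237] pointing down, gripper open.
Joint ranges: [-2.86, 2.86], [-0.3, 2.09], [-1.38, 1.24], [0.06, 2.45], [-1.56, 4.7], [0.09, 2.05], [-2.69, 2.69]. Speed limits (rad/s): [2.57, 2.57, 3.14, 3.14, 3.14, 3.14, 3.14].

### API

Orientations are given as a rotation vector (axis times angle).
In Python, from bench import ctrl gives the robot as it stands.
- The arm moves only by the tool drive_tool, never from a script. Its argument "rows" is a list that holds one entry, the list of rows, each a list of 5 numbers: the shift along the tool's x, y, z scaled (see below), then the turn about the tool's z scaled (see below), then the closure in counts, from 0 (fully open) to 255 (shut). In form: [[[dx, dy, dz, spin, jaw], ...]]. A call has 1 to 20 rows; each row is the pose to reach, as a shift and turn from the pose commanded when the call began, along the tool's axes at that moment, turning the shorter way round; what a row does not reach only later rows make up. The controller multiplies each number of a shift by 300 mm and each number of a turn by pi rad. A row lasts 1/8 s, in which the tool goes at most 62.5 mm and 10.7 degrees, less where a joint would pass 70% of its speed; a pose out of reach is approached as far as the arm can. A call with a number of a shift or a turn outside -1 to 1 is refused whole. A call with a gripper value outside its range is refused whole. The fingers move at their own pace and stop on an object; "grip_force" is the grip in N (left out, the last holds). Time passes only in rows, so rows that repeat a pose let the fingers close. It gives the time, the measured TCP pose, the force and the opening at its end, in the units of the state.
- ctrl.get_state(): the state, without advancing time (a new reading comes with each control period).
- ctrl.get_image(name): name is "scene" or "top" or "wrist"; returns a dict with "img" (400x640x3 uint8, blue, green, red), "camera_matrix" (3x3 intrinsics, pixels), "R" (3x3) and "t" (3): a world point X has camera coordinates R X + t. Camera axes: x right, y down, z forward; pixel columns grow to the right and rows downward; lengths in m; the calibration is good to about 2 mm. The wrist camera is an equidistant fisheye: a pixel r from the principal point sees the ray r / f radians off the axis. A picture is of the moment at which its call begins. There is no depth.
- ctrl.close_job(): hands the job in, once; it reports no verdict.
The state is a dict: "time": time; "joint_positions": joint angles; "qd": joint speeds; "joint_torque": joint torques, N m; "position": TCP position; "tool_rot": TCP orientation; "ft_force": force on the tool from outside, world axes, zero at the start; "torque": the same for the moment, N m; "grip_width": opening from 0.0 (shut) to 1.0 (fully open).
Only numpy, scipy, OpenCV 4.12 (cv2) and the standard library are available. Lean on these libraries where they do the work, as an engineer would, in place of code of your own. Each camera call takes 0.05 s, during which the arm holds its last target.

## Working session

There is one attempt and no reset: what is moved stays moved. The work goes in short steps, Python scripts to look and compute and a tool call to move; the robot and the scene stay as the last step left them, time stands still between calls to the robot, and variables do not carry over. Pictures are saved under pics/ and viewed, and the job is handed in when it is done.

Besides the shell and the picture viewer there is one more tool, called after "Request:" in YAML: its name, and indented under it one key for each argument. drive_tool: Moves the arm, as the interface text tells. Its arguments: {"type":"object","properties":{"rows":{"type":"array"},"grip_force":{"type":"number"}},"required":["rows"]}

```bash
mkdir -p pics
cat > h.py <<'E'
import numpy as np,cv2
from bench import ctrl
from scipy.spatial.transform import Rotation as Ro
def snap(n,f):
    d=ctrl.get_image(n); cv2.imwrite('pics/'+f+'.png',d['img']); np.savez('pics/'+f+'.npz',K=d['camera_matrix'],R=d['R'],t=d['t']); return d
def bp(f,u,v,z):
    c=np.load('pics/'+f+'.npz');K,R,t=c['K'],c['R'],c['t']
    r=R.T@np.linalg.inv(K)@np.array([u,v,1.]);o=-R.T@t
    return o+r*(z-o[2])/r[2]
def pj(f,X):
    c=np.load('pics/'+f+'.npz');p=c['K']@(c['R']@np.array(X)+c['t']);return p[:2]/p[2]
E
python3 - <<'E'
from h import *
s=ctrl.get_state();print(s)
for n in('scene','top'):
    snap(n,n+'0')
    c=np.load(f'pics/{n}0.npz');print(n,c['K'].tolist(),(-c['R'].T@c['t']).tolist())
E
```

```text
{'time': 0.0, 'joint_positions': array([ 1.2741254 ,  0.32183629, -0.07008273,  1.45171446,  0.02263633,
        1.37077977, -0.05687787]), 'qd': array([-3.92648233e-05,  1.80878292e-04,  4.51082907e-04,  1.19618037e-03,
       -8.32334920e-04, -3.40177859e-04,  7.20082606e-04]), 'joint_torque': array([ 1.28412787e-03, -4.91285992e+01, -4.02976535e-01, -3.12528956e+01,
       -6.39348174e-02,  4.37695370e-02,  1.80267848e-04]), 'position': array([ 0.19854054, -0.61836934,  0.23543304]), 'tool_rot': array([-2.53768544,  1.85019866,  0.0025949 ]), 'ft_force': array([ 0.58951453, -0.51979795,  0.32203902]), 'torque': array([ 0.06995025,  0.05210786, -0.06547841]), 'grip_width': 0.9983202877273976}
scene [[516.618411834311, 0.0, 317.18064315198137], [0.0, 516.618411834311, 201.35235966028117], [0.0, 0.0, 1.0]] [0.884234149459573, -0.5546455246446361, 1.1084743390720684]
top [[464.3218659618441, 0.0, 315.5888952627347], [0.0, 464.3218659618441, 213.76466360672322], [0.0, 0.0, 1.0]] [0.311061304455455, -0.017799209801621897, 1.3519733386573538]
```

View pics/scene0.png

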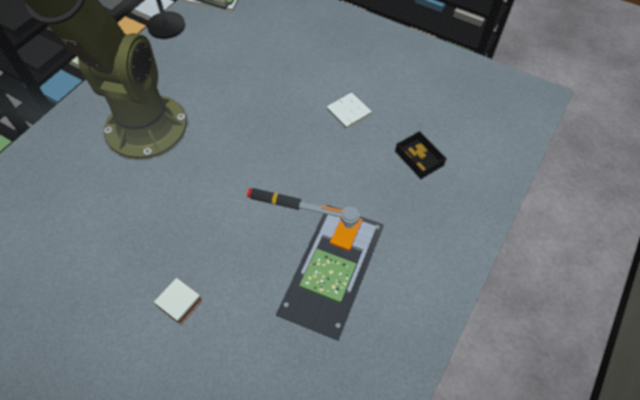

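View pics/top0.png

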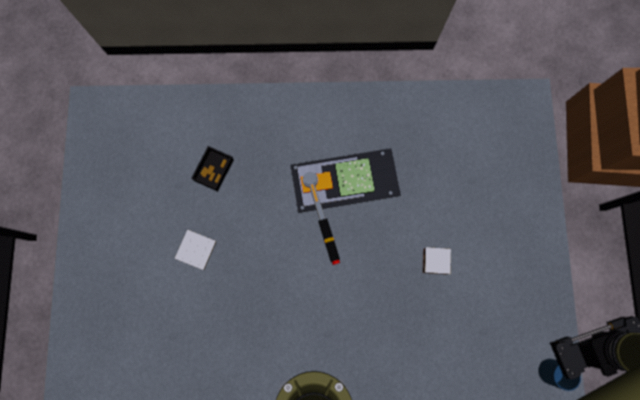

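The top view has the robot base at the bottom, with x up and y to the left. The stand is around (345,180), the wrench head around (310,180), and the handle runs down to (335,262). I'll enlarge this area.

Run:
```python
from h import *
a=cv2.imread('pics/top0.png')[140:275,280:410]
cv2.imwrite('pics/top0c.png',cv2.resize(a,None,fx=4.4,fy=4.4,interpolation=cv2.INTER_CUBIC))
a=cv2.imread('pics/scene0.png')[180:345,240:390]
cv2.imwrite('pics/scene0c.png',cv2.resize(a,None,fx=3.6,fy=3.6,interpolation=cv2.INTER_CUBIC))
```

```text
(no output)
```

View pics/top0c.png

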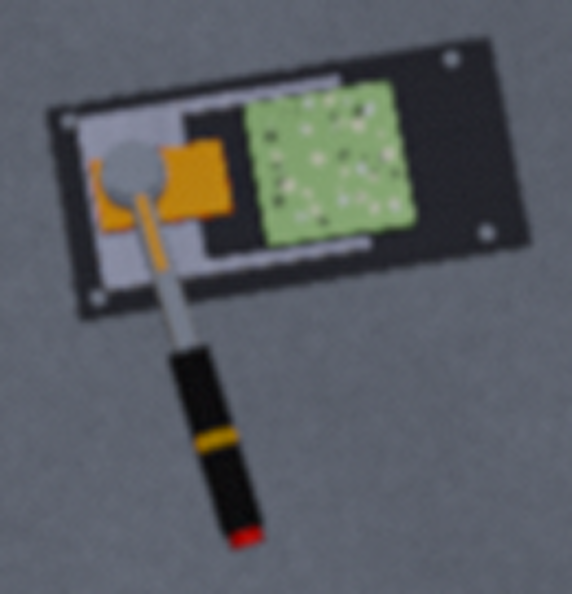

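View pics/scene0c.png

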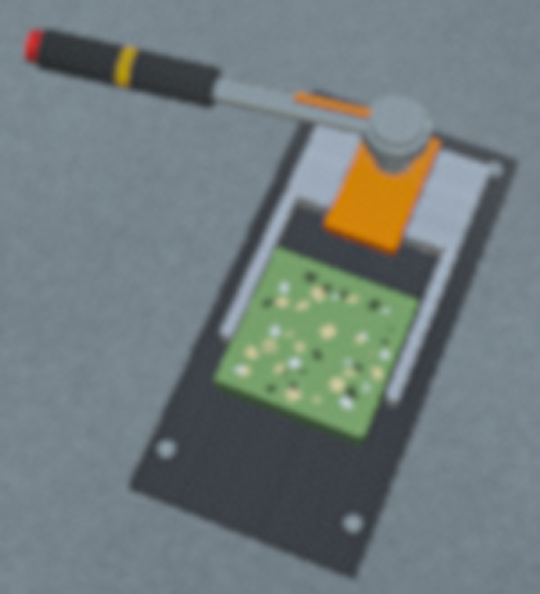

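In the top crop, the plate corners are (49,107), (490,38), (530,244) and (82,320). The slab corners are (245,103), (390,83), (415,226) and (268,245), the head is at (133,174), and the yellow ring is at (216,440).

```bash
cat > m.py <<'E'
from h import *
def T(u,v,z): return bp('top0',(u+.5)/4.4-.5+280,(v+.5)/4.4-.5+140,z)
def S(u,v,z): return bp('scene0',(u+.5)/3.6-.5+240,(v+.5)/3.6-.5+180,z)
def fit(P,Q): # 2D rigid stand->world
    P=np.array(P);Q=np.array(Q)[:,:2];p=P-P.mean(0);q=Q-Q.mean(0)
    th=np.arctan2((p[:,0]*q[:,1]-p[:,1]*q[:,0]).sum(),(p*q).sum());R=np.array([[np.cos(th),-np.sin(th)],[np.sin(th),np.cos(th)]])
    t=Q.mean(0)-R@P.mean(0);return th,t,np.linalg.norm(P@R.T+t-Q,axis=1)
pl=[(75,50),(75,-260),(-75,-260),(-75,50)]
E
python3 - <<'E'
from m import *
np.set_printoptions(precision=4,suppress=True)
P=np.array(pl)/1000
t=[T(*p,.006) for p in [(49,107),(490,38),(530,244),(82,320)]]
print('top plate',fit(P,t))
s=[S(*p,.006) for p in [(516,160),(356,577),(130,487)]]
print('scene plate',fit(P[:3],s))
print('head T',T(133,174,.09),'S',S(400,123,.09))
print('mark T',T(216,440,.09),'S',S(126,66,.088))
h=50
Q=np.array([(50,50),(50,-50),(-50,-50),(-50,50)])/1000
print('slab T',fit(Q,[T(*p,.024) for p in [(245,103),(390,83),(415,226),(268,245)]]))
print('slab S',fit(Q[1:],[S(*p,.024) for p in [(364,436),(214,380),(277,248)]]))
for n,p in dict(tray=(213,168),white=(195,250),stack=(438,261)).items(): print(n,bp('top0',*p,.03))
E
```

```text
top plate (np.float64(0.1491557666912668), array([ 0.6392, -0.001 ]), array([0.0024, 0.0021, 0.0032, 0.0016]))
scene plate (np.float64(0.16045007387104615), array([ 0.639, -0.001]), array([0.0016, 0.0008, 0.0014]))
head T [ 0.6363 -0.0007  0.09  ] S [ 0.6431 -0.002   0.09  ]
mark T [ 0.4653 -0.0502  0.09  ] S [ 0.4698 -0.0553  0.088 ]
slab T (np.float64(0.12725532541000534), array([ 0.6583, -0.1315]), array([0.0004, 0.0009, 0.0004, 0.0012]))
slab S (np.float64(0.1516195808489698), array([ 0.6607, -0.1311]), array([0.0013, 0.0005, 0.0013]))
tray [0.69   0.2851 0.03  ]
white [0.4484 0.3306 0.03  ]
stack [ 0.407  -0.3607  0.03  ]
```

```bash
cat >> h.py <<'E'
SO=np.array([.639,-.001]);SY=.155
def st(x,y): # stand->world
    c,s=np.cos(SY),np.sin(SY); return SO+np.array([c*x-s*y,s*x+c*y])
def go(p,yaw=None):
    """numbers for a shift from the present pose to world p, tool x at world yaw (mod pi)"""
    s=ctrl.get_state();R=Ro.from_rotvec(s['tool_rot']).as_matrix()
    d=R.T@(np.array(p)-s['position'])/.3
    y0=np.arctan2(R[1,0],R[0,0]);sp=0
    if yaw is not None:
        dy=(yaw-y0+np.pi/2)%np.pi-np.pi/2; sp=-dy/np.pi
    print('t',round(s['time'],2),'pos',s['position'].round(4),'yaw',round(y0,3),'z',R[:,2].round(3),'F',s['ft_force'].round(1),'g',round(s['grip_width'],3)); print('x',R[:,0].round(3),'y',R[:,1].round(3))
    print('rows',d.round(4),'spin',round(sp,4)); return d
E
python3 - <<'E'
from h import *
w=st(0,-.225);print(w)
go([*w,.20],SY)
E
```

```text
[ 0.67373552 -0.22330259]
t 0.1 pos [ 0.1986 -0.6184  0.2356] yaw -1.26 z [-0.001  0.002 -1.   ] F [0. 0. 0.] g 1.005
x [ 0.306 -0.952 -0.002] y [-0.952 -0.306  0.   ]
rows [-0.7694 -1.9108  0.1197] spin -0.4504
```

Request:
drive_tool:
  rows:
    - [[-0.08,-0.2,0,-0.05,0],[-0.16,-0.4,0,-0.1,60],[-0.24,-0.6,0,-0.15,100],[-0.32,-0.8,0,-0.2,130],[-0.38,-0.95,0,-0.25,130],[-0.38,-0.95,0,-0.25,130]]

```text
time: 0.85
position: [0.4403, -0.4174, 0.2363]
tool_rot: [-3.055, 0.721, -0.002]
ft_force: [-0.1, -0.7, -1.0]
grip_width: 0.535
```

Run:
```python
from h import *
w=st(0,-.225)
go([*w,.15],SY)
```

```text
t 0.85 pos [ 0.4403 -0.4174  0.2363] yaw -0.463 z [ 0.002  0.003 -1.   ] F [-0.1 -0.7 -1. ] g 0.535
x [ 0.895 -0.447  0.001] y [-0.447 -0.895 -0.003]
rows [ 0.4067 -0.9256  0.2912] spin -0.1968
```

Request:
drive_tool:
  rows:
    - [[0.08,-0.185,0.05,-0.05,130],[0.16,-0.37,0.1,-0.1,130],[0.24,-0.55,0.15,-0.15,130],[0.32,-0.74,0.2,-0.197,130],[0.407,-0.926,0.29,-0.197,130],[0.407,-0.926,0.29,-0.197,130]]

```text
time: 1.6
position: [0.6719, -0.226, 0.1458]
tool_rot: [-3.127, -0.236, 0.005]
ft_force: [-1.1, 1.0, 0.7]
grip_width: 0.489
```

Run:
```python
from h import *
w=st(0,-.225)
go([*w,.027],SY)
snap('top','top1');d=snap('wrist','wr1');snap('scene','sc1')
```

```text
t 1.6 pos [ 0.6719 -0.226   0.1458] yaw 0.151 z [-0.004  0.005 -1.   ] F [-1.1  1.   0.7] g 0.489
x [ 0.989  0.15  -0.003] y [ 0.15  -0.989 -0.006]
rows [ 0.0085 -0.0057  0.3959] spin -0.0014
```

View pics/wr1.png

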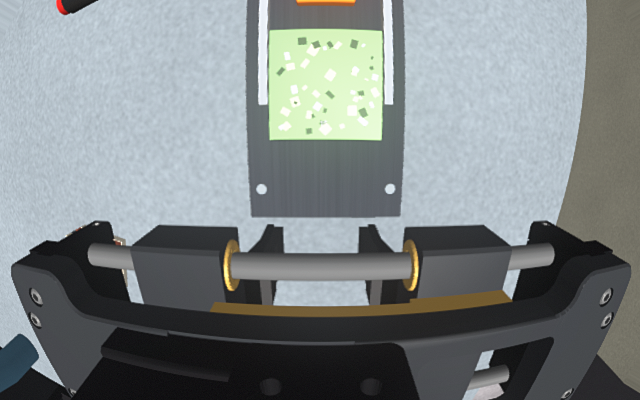

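View pics/sc1.png

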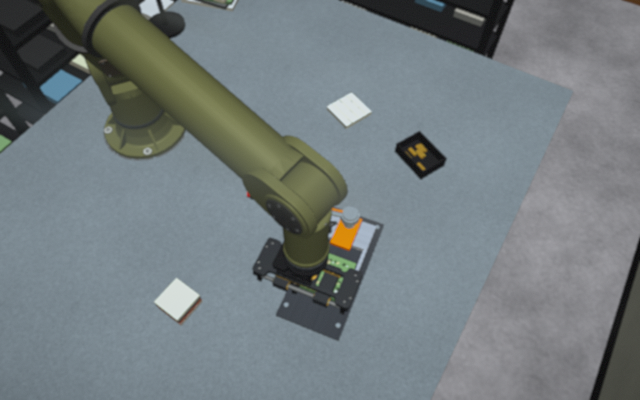

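The wrist view shows the channel upright and centred, with the slab's rear edge at row 140. The fingers are half open and square to it. Next I descend behind the slab.

Request:
drive_tool:
  rows:
    - [[0.008,0,0.15,0,130],[0.008,0,0.3,0,130],[0.008,0,0.37,0,130],[0.008,0,0.39,0,130],[0.008,0,0.393,0,130],[0.008,0,0.393,0,130]]

```text
time: 2.5
position: [0.6744, -0.2319, 0.0337]
tool_rot: [3.132, 0.226, 0.004]
ft_force: [-0.6, -0.0, 0.1]
grip_width: 0.489
```

Run:
```python
from h import *
d=snap('wrist','wr2');print((-d['R'].T@d['t']),d['camera_matrix'].tolist())
go([*st(0,-.1495),.027],SY)
```

```text
[ 0.66304054 -0.1611382   0.18243912] [[309.70691628693146, 0.0, 320.60468146062493], [0.0, 309.70691628693146, 195.7893214145318], [0.0, 0.0, 1.0]]
t 2.55 pos [ 0.6743 -0.2318  0.0336] yaw 0.144 z [ 0.003 -0.001 -1.   ] F [-0.1 -0.3 -0.5] g 0.49
x [0.99  0.144 0.003] y [ 0.144 -0.99   0.001]
rows [-0.0006 -0.28    0.0215] spin -0.0034
```

View pics/wr2.png

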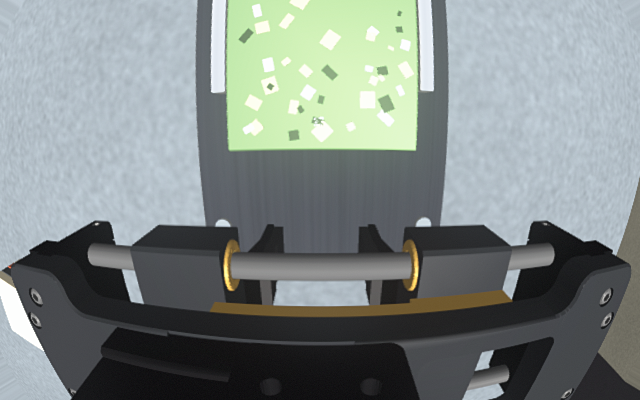

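Request:
drive_tool:
  rows:
    - [[0,-0.02,0.012,-0.003,130],[0,-0.05,0.02,-0.003,130],[0,-0.08,0.023,-0.003,130],[0,-0.1,0.023,-0.003,130],[0,-0.11,0.023,-0.003,130],[0,-0.12,0.023,-0.003,130],[0,-0.13,0.023,-0.003,130],[0,-0.14,0.023,-0.003,130],[0,-0.15,0.023,-0.003,130],[0,-0.16,0.023,-0.003,130],[0,-0.17,0.023,-0.003,130],[0,-0.18,0.023,-0.003,130]]

```text
time: 4.05
position: [0.6653, -0.1782, 0.0247]
tool_rot: [3.132, 0.241, -0.0]
ft_force: [0.3, -2.3, -0.5]
grip_width: 0.488
```

Run:
```python
from h import *
d=snap('wrist','wr3')
go([*st(0,-.1495),.027],SY)
```

```text
t 4.1 pos [ 0.6653 -0.1774  0.0247] yaw 0.154 z [-0.  0. -1.] F [-0.1 -1.9  0.6] g 0.491
x [ 0.988  0.154 -0.   ] y [ 0.154 -0.988 -0.   ]
rows [ 0.0041 -0.0962 -0.0075] spin -0.0003
```

View pics/wr3.png

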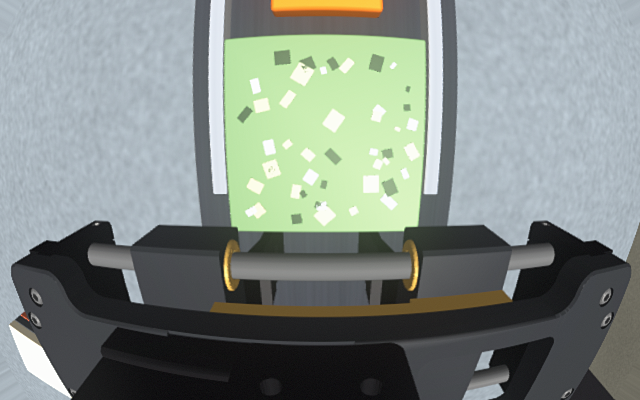

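The fingers are on the slab's rear edge (row 230) and it slides squarely at about 2 N. I'll keep going.

Request:
drive_tool:
  rows:
    - [[0,-0.01,-0.005,0,130],[0,-0.02,-0.005,0,130],[0,-0.03,-0.005,0,130],[0,-0.04,-0.005,0,130],[0,-0.05,-0.005,0,130],[0,-0.06,-0.005,0,130],[0,-0.07,-0.005,0,130],[0,-0.075,-0.005,0,130],[0,-0.08,-0.005,0,130],[0,-0.085,-0.005,0,130]]

```text
time: 5.35
position: [0.6615, -0.1529, 0.0262]
tool_rot: [3.132, 0.241, -0.0]
ft_force: [-0.3, -1.9, -0.9]
grip_width: 0.49
```

Run:
```python
from h import *
d=snap('wrist','wr4')
go([*st(0,-.1495),.027],SY)
```

```text
t 5.4 pos [ 0.6614 -0.1526  0.0262] yaw 0.154 z [-0.  0. -1.] F [ 0.9 -2.  -0.7] g 0.486
x [ 0.988  0.153 -0.   ] y [ 0.153 -0.988 -0.   ]
rows [ 0.0041 -0.0124 -0.0027] spin -0.0004
```

View pics/wr4.png

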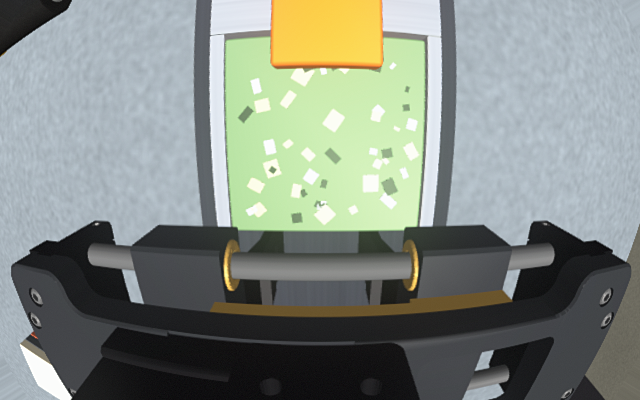

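The jaw now overhangs the slab, and a gap of a few mm remains ahead of it. I'll move in 1.2 mm steps and watch the force.

Request:
drive_tool:
  rows:
    - [[0,-0.004,0,0,130],[0,-0.008,0,0,130],[0,-0.012,0,0,130]]

```text
time: 5.78
position: [0.6609, -0.1493, 0.0262]
tool_rot: [3.132, 0.241, -0.0]
ft_force: [-0.7, -2.4, -1.0]
grip_width: 0.49
```

Request:
drive_tool:
  rows:
    - [[0,-0.003,0,0,130],[0,-0.006,0,0,130]]

```text
time: 6.02
position: [0.6607, -0.1489, 0.0263]
tool_rot: [3.131, 0.24, 0.0]
ft_force: [0.3, -4.7, -3.1]
grip_width: 0.492
```

Request:
drive_tool:
  rows:
    - [[0,-0.003,0,0,130],[0,-0.006,0,0,130]]

```text
time: 6.28
position: [0.6606, -0.1489, 0.0264]
tool_rot: [3.129, 0.238, 0.001]
ft_force: [1.7, -7.6, -1.8]
grip_width: 0.487
```

Request:
drive_tool:
  rows:
    - [[0,-0.003,0,0,130],[0,-0.003,0,0,130]]

```text
time: 6.52
position: [0.6606, -0.1488, 0.0265]
tool_rot: [3.128, 0.238, 0.002]
ft_force: [2.1, -8.4, -2.3]
grip_width: 0.492
```

Run:
```python
from h import *
d=snap('wrist','wr5')
go([*st(0,-.1495),.027],SY)
cv2.imwrite('pics/wr5c.png',cv2.resize(d['img'][0:90,190:460],None,fx=2.9,fy=2.9,interpolation=cv2.INTER_CUBIC))
```

```text
t 6.58 pos [ 0.6606 -0.1488  0.0265] yaw 0.152 z [ 0.001 -0.005 -1.   ] F [ 2.5 -8.5 -1.7] g 0.491
x [0.989 0.151 0.001] y [ 0.151 -0.989  0.005]
rows [ 0.0049  0.0003 -0.0017] spin -0.0011
```

View pics/wr5c.png

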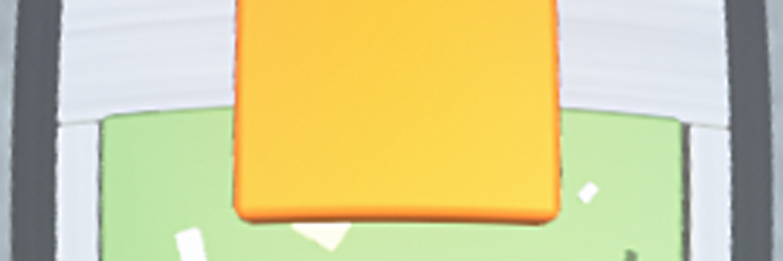

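The slab's leading edge meets the stop (crop row about 110), and force rose to 8 N at the predicted home pose. The slab is home, so I back off and lift.

Request:
drive_tool:
  rows:
    - [[0,0.01,0,0,130],[0,0.05,0,0,130],[0,0.1,0,0,130],[0,0.1,-0.15,0,130],[0,0.1,-0.35,0,200],[0,0.1,-0.5,0,255],[0,0.1,-0.5,0,255]]

```text
time: 7.45
position: [0.6678, -0.1749, 0.1818]
tool_rot: [3.13, 0.241, 0.014]
ft_force: [-0.2, 0.1, 0.2]
grip_width: 0.234
```

Run:
```python
from h import *
snap('wrist','wr6')
go([.4814,-.099,.17],.29)
```

```text
t 7.5 pos [ 0.6662 -0.1749  0.1787] yaw 0.154 z [ 0.004 -0.001 -1.   ] F [ 0.7  0.7 -0.6] g 0.191
x [0.988 0.153 0.004] y [ 0.153 -0.988  0.001]
rows [-0.5702 -0.3443  0.0263] spin -0.0434
```

View pics/wr6.png

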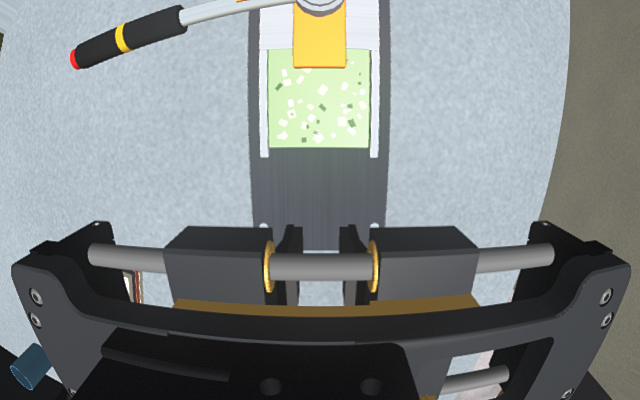

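Request:
drive_tool:
  rows:
    - [[-0.14,-0.08,0,-0.01,255],[-0.28,-0.16,0,-0.02,255],[-0.42,-0.25,0,-0.03,255],[-0.54,-0.32,0.01,-0.043,255],[-0.57,-0.344,0.02,-0.043,255],[-0.57,-0.344,0.02,-0.043,255]]

```text
time: 8.25
position: [0.4795, -0.0989, 0.1695]
tool_rot: [-3.109, -0.452, 0.002]
ft_force: [-0.1, -0.1, -0.8]
grip_width: 0.005
```

Run:
```python
from h import *
snap('wrist','wr7')
go([.4814,-.099,.074],.29)
```

```text
t 8.3 pos [ 0.4805 -0.0992  0.1699] yaw 0.288 z [ 0.  0. -1.] F [ 0.6 -0.5  0.8] g 0.004
x [0.959 0.284 0.   ] y [ 0.284 -0.959 -0.   ]
rows [0.003  0.0004 0.3197] spin -0.0005
```

View pics/wr7.png

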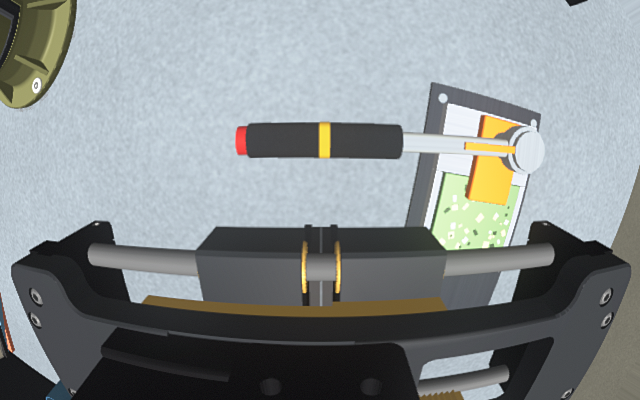

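The handle lies across the view at row 140, with the yellow ring (324,140) straight ahead of the closed fingers (321). I'll descend beside it and make contact.

Request:
drive_tool:
  rows:
    - [[0.003,0,0.12,0,255],[0.003,0,0.24,0,255],[0.003,0,0.31,0,255],[0.003,0,0.325,0,255],[0.003,-0.03,0.325,0,255],[0.003,-0.06,0.325,0,255],[0.003,-0.07,0.325,0,255]]

```text
time: 9.18
position: [0.4754, -0.0775, 0.0736]
tool_rot: [3.108, 0.454, 0.002]
ft_force: [0.9, -0.7, 0.6]
grip_width: 0.002
```

```bash
cat >> h.py <<'E'
def wbp(d,u,v,z):
    K,R,t=d['camera_matrix'],d['R'],d['t'];a=np.array([(u-K[0,2])/K[0,0],(v-K[1,2])/K[1,1]]);r=np.linalg.norm(a)
    ray=R.T@np.array([*(np.sin(r)*a/r),np.cos(r)]);o=-R.T@t
    return o+ray*(z-o[2])/ray[2]
AX=np.array([.640,-.001])
def arc(phi,gap=.0235,r=.18,z=.072):
    """TCP pose when the tool's face touches a handle at angle phi(deg)"""
    p=np.deg2rad(phi);u=np.array([np.cos(p),np.sin(p)]);t=np.array([np.sin(p),-np.cos(p)])
    q=AX+r*u-gap*t; return [*q,z],p-np.pi
E
python3 - <<'E'
from h import *
d=snap('wrist','wr8')
p,y=arc(196.6);print(p,y);go(p,y)
E
```

```text
[np.float64(0.47421561323029293), np.float64(-0.07494448663282588), 0.072] 0.2897246558310589
t 9.22 pos [ 0.4753 -0.0774  0.0735] yaw 0.29 z [ 0.001 -0.001 -1.   ] F [-0.1  1.3  0.3] g 0.004
x [0.958 0.286 0.001] y [ 0.286 -0.958  0.001]
rows [-0.001  -0.0089  0.005 ] spin 0.0002
```

View pics/wr8.png

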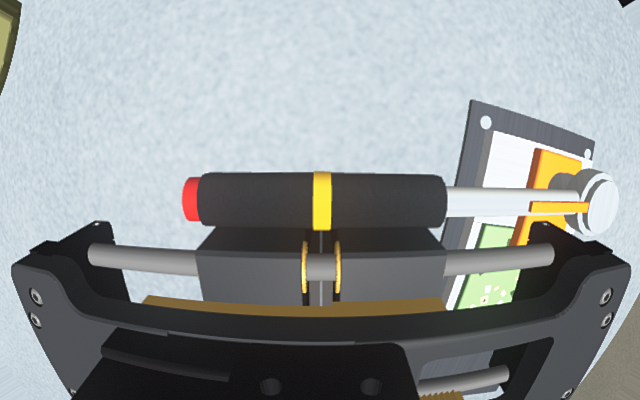

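The tool is about 3 mm from touching the ring, and the pointer (530-590,207) is in view. I'll compute arc rows.

```bash
cat >> h.py <<'E'
def arcrows(phis,jaw=255):
    s=ctrl.get_state();R=Ro.from_rotvec(s['tool_rot']).as_matrix();y0=np.arctan2(R[1,0],R[0,0])
    out=[]
    for f in phis:
        p,y=arc(f);d=R.T@(np.array(p)-s['position'])/.3
        out.append([round(d[0],3),round(d[1],3),0,round(-((y-y0+np.pi/2)%np.pi-np.pi/2)/np.pi,3),jaw])
    t=s['position'][:2]-AX;print('t',s['time'],'pos',s['position'].round(4),'F',s['ft_force'].round(1))
    print(out)
def tcpphi():
    s=ctrl.get_state();v=s['position'][:2]-AX;r=np.linalg.norm(v)
    b=np.arcsin(.0235/r); return np.rad2deg(np.arctan2(v[1],v[0]))%360-np.rad2deg(b),r   # handle angle if in touch
E
python3 - <<'E'
from h import *
print(tcpphi())
arcrows([196.6,195.5,194,192.5,191,189.5,188,187,186])
E
```

```text
(np.float64(197.45141638876146), np.float64(0.18160125308809766))
t 9.225 pos [ 0.4753 -0.0774  0.0735] F [-0.1  1.3  0.3]
[[np.float64(-0.001), np.float64(-0.009), 0, np.float64(0.0), 255], [np.float64(-0.002), np.float64(-0.02), 0, np.float64(0.006), 255], [np.float64(-0.004), np.float64(-0.036), 0, np.float64(0.015), 255], [np.float64(-0.005), np.float64(-0.052), 0, np.float64(0.023), 255], [np.float64(-0.006), np.float64(-0.068), 0, np.float64(0.031), 255], [np.float64(-0.006), np.float64(-0.084), 0, np.float64(0.04), 255], [np.float64(-0.006), np.float64(-0.1), 0, np.float64(0.048), 255], [np.float64(-0.006), np.float64(-0.11), 0, np.float64(0.054), 255], [np.float64(-0.005), np.float64(-0.121), 0, np.float64(0.059), 255]]
```

Request:
drive_tool:
  rows:
    - [[-0.001,-0.01,0,0,255],[-0.002,-0.02,0,0.006,255],[-0.004,-0.036,0,0.015,255],[-0.005,-0.052,0,0.023,255],[-0.006,-0.068,0,0.031,255],[-0.006,-0.084,0,0.04,255],[-0.006,-0.1,0,0.048,255],[-0.006,-0.11,0,0.054,255],[-0.005,-0.121,0,0.059,255]]

```text
time: 10.35
position: [0.4635, -0.0472, 0.073]
tool_rot: [3.133, 0.157, 0.001]
ft_force: [1.5, -7.9, -0.1]
grip_width: 0.01
```

Run:
```python
from h import *
snap('wrist','wr9')
print(tcpphi())
arcrows([185,183.5,182,180.5,179,178,177])
```

```text
(np.float64(187.1092660292487), np.float64(0.1825136714510242))
t 10.4 pos [ 0.4633 -0.0467  0.073 ] F [ 1.2 -7.2  0.3]
[[np.float64(0.0), np.float64(-0.022), 0, np.float64(0.004), 255], [np.float64(-0.001), np.float64(-0.038), 0, np.float64(0.012), 255], [np.float64(-0.003), np.float64(-0.054), 0, np.float64(0.021), 255], [np.float64(-0.003), np.float64(-0.07), 0, np.float64(0.029), 255], [np.float64(-0.004), np.float64(-0.085), 0, np.float64(0.037), 255], [np.float64(-0.004), np.float64(-0.096), 0, np.float64(0.043), 255], [np.float64(-0.004), np.float64(-0.106), 0, np.float64(0.049), 255]]
```

View pics/wr9.png

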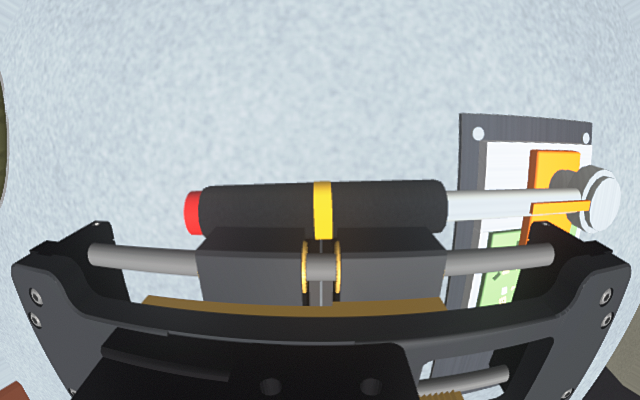

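The ring is still centred (322), and the handle turned about 10° with the pointer following in line, at 8 N. Continuing.

Request:
drive_tool:
  rows:
    - [[0,-0.016,0,0.004,255],[-0.001,-0.032,0,0.012,255],[-0.002,-0.048,0,0.02,255],[-0.003,-0.064,0,0.028,255],[-0.003,-0.08,0,0.036,255],[-0.004,-0.09,0,0.042,255],[-0.004,-0.1,0,0.046,255]]

```text
time: 11.28
position: [0.4582, -0.0178, 0.0727]
tool_rot: [3.136, -0.07, -0.002]
ft_force: [-1.2, -8.5, 1.3]
grip_width: 0.004
```

Run:
```python
from h import *
snap('wrist','wr10')
print(tcpphi())
arcrows([177,176,175,174,173,172,171,170])
```

```text
(np.float64(177.73842600529844), np.float64(0.1825475766452575))
t 11.325 pos [ 0.4582 -0.0173  0.0728] F [-0.6 -8.4  0.6]
[[np.float64(0.002), np.float64(-0.008), 0, np.float64(0.003), 255], [np.float64(0.001), np.float64(-0.018), 0, np.float64(0.008), 255], [np.float64(0.0), np.float64(-0.029), 0, np.float64(0.014), 255], [np.float64(-0.001), np.float64(-0.039), 0, np.float64(0.019), 255], [np.float64(-0.001), np.float64(-0.05), 0, np.float64(0.025), 255], [np.float64(-0.002), np.float64(-0.06), 0, np.float64(0.03), 255], [np.float64(-0.002), np.float64(-0.071), 0, np.float64(0.036), 255], [np.float64(-0.002), np.float64(-0.082), 0, np.float64(0.041), 255]]
```

View pics/wr10.png

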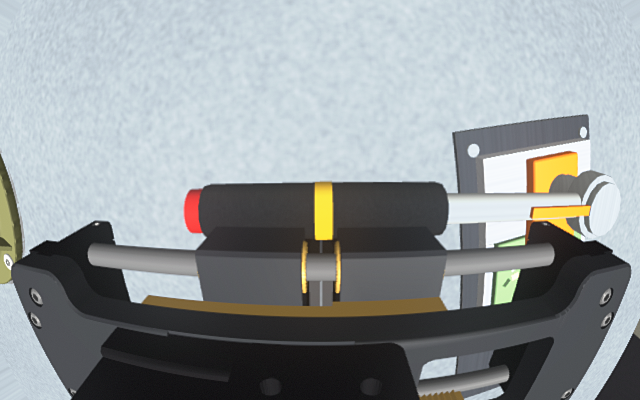

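```bash
cat >> h.py <<'E'
def ptr(f):
    """angle (deg) of pointer from orange/yellow pixels above shank; z about 0.092"""
    pass
E
python3 - <<'E'
import cv2,numpy as np
o=[]
for f in('wr8','wr9','wr10'):
    a=cv2.imread(f'pics/{f}.png')[165:245,440:640];o.append(cv2.resize(a,None,fx=2.4,fy=2.4,interpolation=cv2.INTER_CUBIC))
cv2.imwrite('pics/cmp.png',np.vstack(o))
E
```

```text
(no output)
```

View pics/cmp.png

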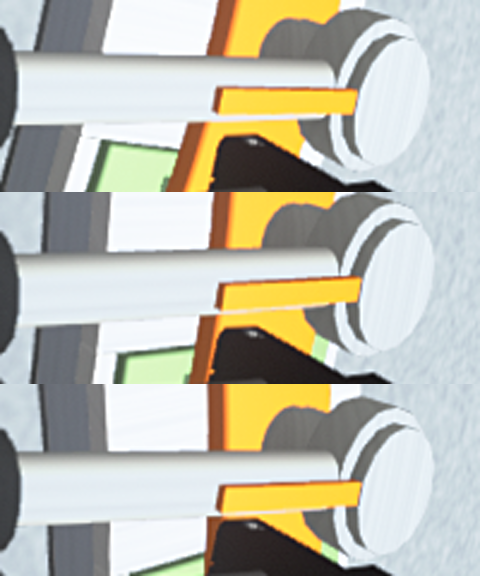

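The pointer lies along the shank in all three crops, so there is no give yet after about 19°. I'll go on in increments of about 6° and check after each.

Request:
drive_tool:
  rows:
    - [[0,-0.012,0,0.005,255],[0,-0.024,0,0.011,255],[-0.001,-0.036,0,0.017,255],[-0.001,-0.048,0,0.023,255],[-0.002,-0.06,0,0.029,255],[-0.002,-0.066,0,0.033,255]]

```text
time: 12.08
position: [0.4574, 0.002, 0.0724]
tool_rot: [3.128, -0.232, -0.005]
ft_force: [-3.4, -8.2, 3.1]
grip_width: 0.003
```

Run:
```python
from h import *
d=snap('wrist','wr11')
cv2.imwrite('pics/c11.png',cv2.resize(d['img'][165:245,440:640],None,fx=2.4,fy=2.4,interpolation=cv2.INTER_CUBIC))
print(tcpphi())
arcrows([171,170,169,168,167,166,165])
```

```text
(np.float64(171.6003467064135), np.float64(0.18267037178297))
t 12.125 pos [0.4574 0.0022 0.0724] F [-4.  -8.6  3.3]
[[np.float64(0.003), np.float64(-0.006), 0, np.float64(0.003), 255], [np.float64(0.002), np.float64(-0.017), 0, np.float64(0.008), 255], [np.float64(0.001), np.float64(-0.027), 0, np.float64(0.014), 255], [np.float64(0.0), np.float64(-0.038), 0, np.float64(0.02), 255], [np.float64(-0.001), np.float64(-0.048), 0, np.float64(0.025), 255], [np.float64(-0.001), np.float64(-0.059), 0, np.float64(0.031), 255], [np.float64(-0.001), np.float64(-0.069), 0, np.float64(0.036), 255]]
```

View pics/c11.png

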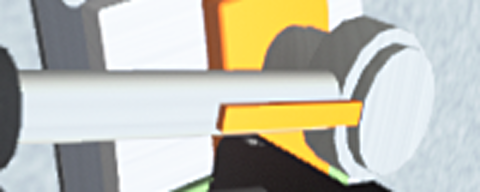

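The pointer is still in line at about 25°, with a force of about 9.4 N. Continuing.

Request:
drive_tool:
  rows:
    - [[0.002,-0.012,0,0.004,255],[0.002,-0.024,0,0.01,255],[0.001,-0.036,0,0.016,255],[0,-0.048,0,0.022,255],[0,-0.058,0,0.028,255]]

```text
time: 12.75
position: [0.4584, 0.0191, 0.072]
tool_rot: [3.113, -0.369, -0.01]
ft_force: [-6.9, -8.0, 4.6]
grip_width: 0.002
```

Run:
```python
from h import *
d=snap('wrist','wr12')
cv2.imwrite('pics/c12.png',cv2.resize(d['img'][165:245,440:640],None,fx=2.4,fy=2.4,interpolation=cv2.INTER_CUBIC))
print(tcpphi())
arcrows([166,165,164,163,162,161,160])
```

```text
(np.float64(166.1446376577376), np.float64(0.1826891548340032))
t 12.8 pos [0.4585 0.0196 0.072 ] F [-6.9 -8.4  4.8]
[[np.float64(0.004), np.float64(-0.001), 0, np.float64(0.003), 255], [np.float64(0.003), np.float64(-0.012), 0, np.float64(0.008), 255], [np.float64(0.002), np.float64(-0.023), 0, np.float64(0.014), 255], [np.float64(0.001), np.float64(-0.033), 0, np.float64(0.019), 255], [np.float64(0.0), np.float64(-0.044), 0, np.float64(0.025), 255], [np.float64(-0.0), np.float64(-0.054), 0, np.float64(0.03), 255], [np.float64(-0.001), np.float64(-0.065), 0, np.float64(0.036), 255]]
```

View pics/c12.png

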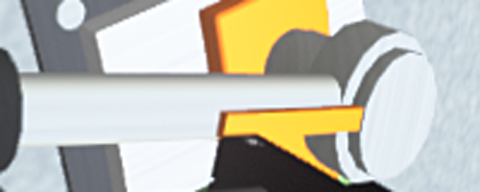

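```bash
cat >> h.py <<'E'
def wp(f,u,v,z):
    c=np.load('pics/'+f+'.npz');return wbp(dict(camera_matrix=c['K'],R=c['R'],t=c['t']),u,v,z)
def ang(f,cu,cv,z=.088):
    X=wp(f,cu/2.4+440,cv/2.4+165,z)[:2]-AX;return np.rad2deg(np.arctan2(X[1],X[0]))%360,np.linalg.norm(X)
E
python3 - <<'E'
from h import *
for f,u,v,h in(('wr8',216,100,196.6),('wr9',219,106,187.1),('wr10',219,115,177.7),('wr11',220,118,171.6),('wr12',221,124,166.1)): print(f,ang(f,u,v),h)
E
```

```text
wr8 (np.float64(194.06655217111836), np.float64(0.06678525857176223)) 196.6
wr9 (np.float64(186.13206834154715), np.float64(0.06682824911425059)) 187.1
wr10 (np.float64(176.64084338863853), np.float64(0.06730118264651286)) 177.7
wr11 (np.float64(170.41561029766632), np.float64(0.06750342191108308)) 171.6
wr12 (np.float64(165.53448995720666), np.float64(0.06759445351509256)) 166.1
```

The pointer still tracks the handle to within about 1° at roughly 30°, so it hasn't clicked. Continuing, with a slight outward and upward bias to relieve the friction load.

Request:
drive_tool:
  rows:
    - [[0,-0.01,-0.003,0.004,255],[-0.001,-0.02,-0.005,0.009,255],[-0.002,-0.03,-0.005,0.014,255],[-0.003,-0.04,-0.005,0.019,255],[-0.003,-0.048,-0.005,0.023,255]]

```text
time: 13.42
position: [0.4605, 0.0335, 0.0729]
tool_rot: [3.098, -0.481, -0.011]
ft_force: [-6.4, -7.3, 0.1]
grip_width: 0.007
```

Run:
```python
from h import *
d=snap('wrist','wr13')
cv2.imwrite('pics/c13.png',cv2.resize(d['img'][165:245,440:640],None,fx=2.4,fy=2.4,interpolation=cv2.INTER_CUBIC))
print(tcpphi())
arcrows([162,161,160,159,158,157])
```

```text
(np.float64(161.60089851258766), np.float64(0.18277007430430978))
t 13.475 pos [0.4606 0.0339 0.0729] F [-5.8 -7.   1.1]
[[np.float64(0.005), np.float64(0.004), 0, np.float64(0.002), 255], [np.float64(0.003), np.float64(-0.006), 0, np.float64(0.007), 255], [np.float64(0.002), np.float64(-0.017), 0, np.float64(0.013), 255], [np.float64(0.002), np.float64(-0.027), 0, np.float64(0.019), 255], [np.float64(0.001), np.float64(-0.038), 0, np.float64(0.024), 255], [np.float64(0.0), np.float64(-0.048), 0, np.float64(0.03), 255]]
```

View pics/c13.png

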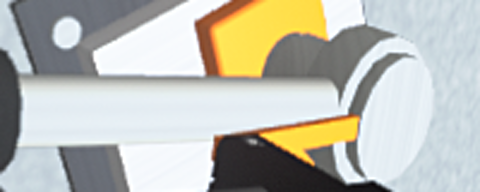

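It has begun to give: the pointer has swung below the shank in the crop, and the force dropped. Measuring the give.

Run:
```python
from h import *
def dirang(f,a,b,z=.09):
    A,B=[wp(f,p[0]/2.4+440,p[1]/2.4+165,z)[:2] for p in(a,b)];d=A-B;return np.rad2deg(np.arctan2(d[1],d[0]))%360
print('ptr edge dir wr12',dirang('wr12',(222,112),(362,106)),'wr13',dirang('wr13',(218,133),(358,116)))
print('tip top-left wr12',ang('wr12',222,112,.09),'wr13',ang('wr13',218,133,.09))
print('right end wr12',ang('wr12',362,106,.09),'wr13',ang('wr13',358,116,.09))
d=cv2.imread('pics/wr13.png');cv2.imwrite('pics/c13b.png',cv2.resize(d[150:250,420:640],None,fx=3.5,fy=3.5,interpolation=cv2.INTER_CUBIC))
```

```text
ptr edge dir wr12 166.95112750155266 wr13 165.4312170852285
tip top-left wr12 (np.float64(162.66403701437594), np.float64(0.06985211700324663)) wr13 (np.float64(161.71254712406656), np.float64(0.06926077975524536))
right end wr12 (np.float64(151.15347978397935), np.float64(0.01918055426926194)) wr13 (np.float64(151.70123400869576), np.float64(0.01892624897540037))
```

View pics/c13b.png

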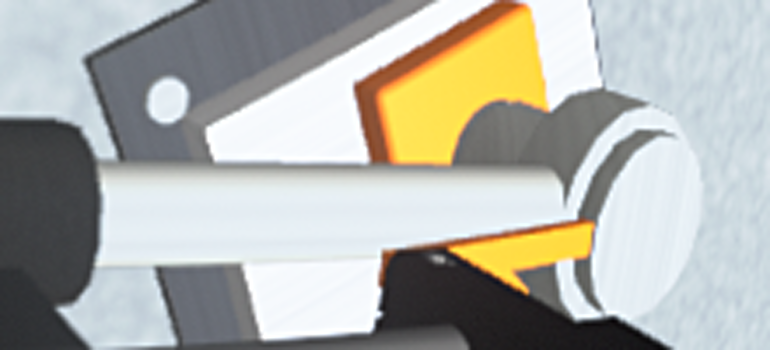

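The pointer is at about 165° and the handle at about 161.6°, so the give is about 0.06 rad. Another 5.5° brings it to about 0.15–0.16 rad, well below 0.28.

Request:
drive_tool:
  rows:
    - [[0,-0.01,0,0.004,255],[0,-0.02,0,0.009,255],[0,-0.03,0,0.014,255],[-0.001,-0.04,0,0.019,255],[-0.001,-0.05,0,0.024,255],[-0.001,-0.056,0,0.028,255],[-0.001,-0.056,0,0.028,255]]

```text
time: 14.35
position: [0.4647, 0.0507, 0.0727]
tool_rot: [3.075, -0.615, -0.013]
ft_force: [-7.8, -5.3, 2.2]
grip_width: 0.005
```

Run:
```python
from h import *
d=snap('wrist','wr14')
print(tcpphi());arcrows([156])
d=cv2.imread('pics/wr14.png');cv2.imwrite('pics/c14b.png',cv2.resize(d[150:250,420:640],None,fx=3.5,fy=3.5,interpolation=cv2.INTER_CUBIC))
```

```text
(np.float64(156.22227555325014), np.float64(0.18274858223849766))
t 14.4 pos [0.4647 0.0506 0.0727] F [-7.7 -4.9  2.8]
[[np.float64(0.004), np.float64(-0.002), 0, np.float64(0.008), 255]]
```

View pics/c14b.png

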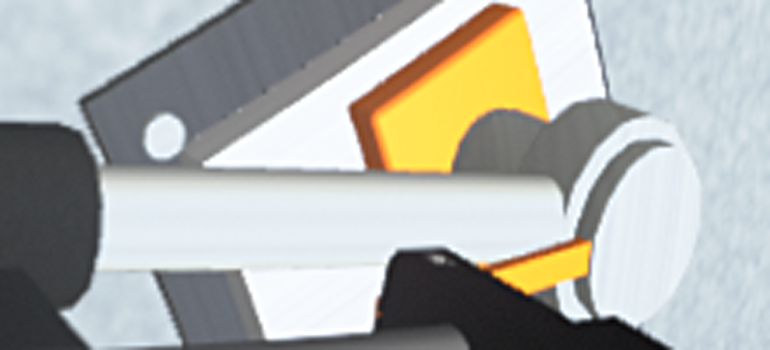

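Run:
```python
from h import *
def D(f,a,b,z):
    A,B=[wp(f,p[0]/3.5+420,p[1]/3.5+150,z)[:2] for p in(a,b)];d=A-B;return np.rad2deg(np.arctan2(d[1],d[0]))%360
# pointer top edge and shank top edge(z~.08) in 13 and 14
for f,p,q in(('wr13',((450,243),(594,222)),((110,162),(540,168))),('wr14',((490,268),(590,240)),((110,168),(540,179)))):
    print(f,'ptr',D(f,*p,.091),'shank',D(f,*q,.08))
snap('top','top2');d=cv2.imread('pics/top2.png');cv2.imwrite('pics/top2c.png',cv2.resize(d[140:275,280:410],None,fx=4.4,fy=4.4,interpolation=cv2.INTER_CUBIC))
```

```text
wr13 ptr 166.21078041280072 shank 161.73412372239457
wr14 ptr 165.93957060598493 shank 156.06800334384383
```

View pics/top2c.png

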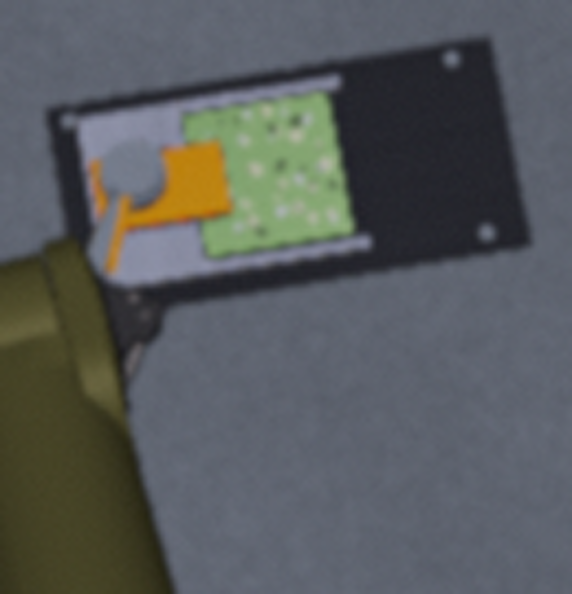

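The give is about 9.9° (0.17 rad), the screw pointer is steady at 166°, and the slab sits flush with the stop in the top view. Now I ease the tool back to let the handle spring straight.

Request:
drive_tool:
  rows:
    - [[0,0.01,0,0,255],[0,0.025,0,0,255],[0,0.04,0,0,255],[0,0.055,0,0,255],[0,0.07,0,0,255],[0,0.085,0,0,255],[0,0.1,0,0,255],[0,0.12,0,0,255],[0,0.14,0,0,255],[0,0.17,0,0,255],[0,0.2,0,0,255],[0,0.2,0,0,255]]

```text
time: 15.95
position: [0.4455, -0.0029, 0.0742]
tool_rot: [3.08, -0.615, -0.0]
ft_force: [0.6, 0.6, 0.5]
grip_width: 0.008
```

Run:
```python
from h import *
d=snap('wrist','wr15')
print(tcpphi());arcrows([156])
```

```text
(np.float64(173.48335665036646), np.float64(0.19423880388454806))
t 16.0 pos [ 0.4458 -0.0025  0.0743] F [-0.3  0.3 -0. ]
[[np.float64(-0.006), np.float64(-0.19), 0, np.float64(0.008), 255]]
```

View pics/wr15.png

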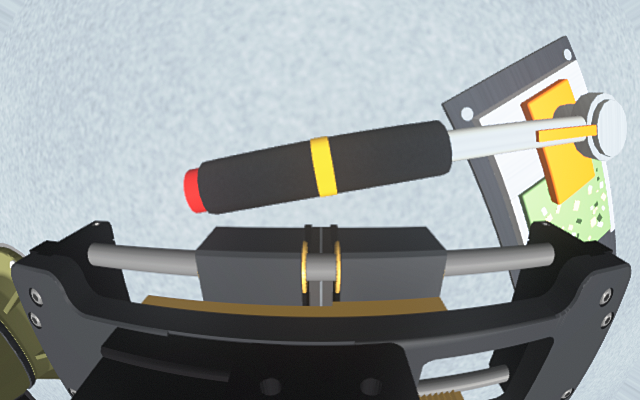

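The handle has sprung back. The tool is clear at 0 N, and the pointer (540-595,132) lies along the shank again. I'll lift away and do a last check.

Request:
drive_tool:
  rows:
    - [[0,0.02,-0.1,0,255],[0,0.02,-0.25,0,255],[0,0.02,-0.4,0,255],[0,0.02,-0.4,0,255],[0,0.02,-0.4,0,255]]

```text
time: 16.62
position: [0.4432, -0.0076, 0.1937]
tool_rot: [3.081, -0.612, -0.001]
ft_force: [-1.5, -0.4, -0.4]
grip_width: 0.01
```

Run:
```python
from h import *
d=snap('wrist','wr16');snap('scene','sc2');snap('top','top3')
s=ctrl.get_state();print(s['time'],s['position'],s['ft_force'].round(1))
cv2.imwrite('pics/c16.png',cv2.resize(d['img'][60:260,150:640],None,fx=1.6,fy=1.6,interpolation=cv2.INTER_CUBIC))
```

```text
16.775 [ 0.44261052 -0.00769315  0.19284449] [ 0.2  0.9 -0. ]
```

View pics/c16.png

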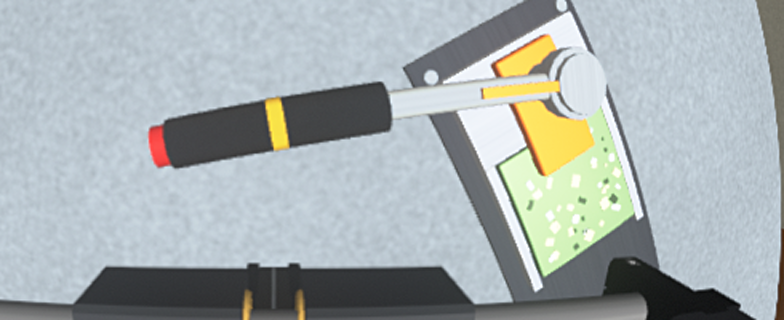

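View pics/sc2.png

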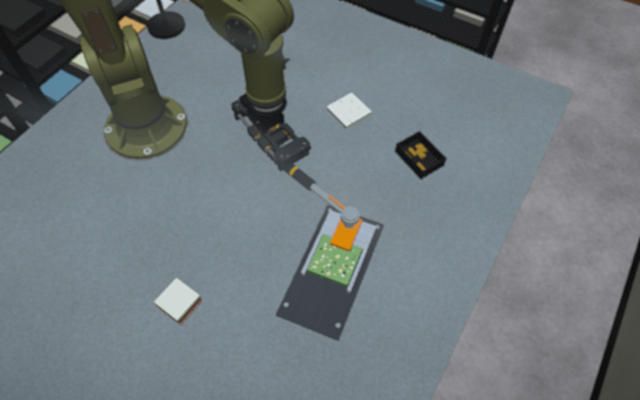

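Run:
```python
from h import *
for n,(u,v),z in(('ring top',(277,112),.088),('ring',(278,123),.09),('ptr tip',(483,93),.09),('head',(579,82),.09)):
    X=wp('wr16',u/1.6+150,v/1.6+60,z)[:2];w=X-AX;print(n,X.round(4),np.rad2deg(np.arctan2(w[1],w[0]))%360,np.linalg.norm(w).round(4))
def f(f,a,b,z):
    A,B=[wp(f,p[0]/1.6+150,p[1]/1.6+60,z)[:2] for p in(a,b)];d=A-B;return np.rad2deg(np.arctan2(d[1],d[0]))%360
print('ptr dir',f('wr16',(483,94),(560,86),.091),'handle dir',f('wr16',(278,123),(579,82),.09))
s=ctrl.get_state();print(s['ft_force'].round(1),abs(s['qd']).max())
a=cv2.imread('pics/top0.png');b=cv2.imread('pics/top3.png');df=cv2.absdiff(a,b).max(2)
for n,(u,v) in dict(tray=(213,168),white=(195,250),stack=(438,261)).items(): print(n,df[v-25:v+25,u-25:u+25].max())
```

```text
ring top [0.4669 0.0454] 165.0052575318036 0.1792
ring [0.4653 0.0401] 166.7744984343291 0.1795
ptr tip [0.5743 0.016 ] 165.50663611702183 0.0678
head [0.6377 0.0025] 123.08231558112816 0.0042
ptr dir 167.29337390249793 handle dir 167.70849386552928
[ 0.2  0.9 -0. ] 0.0032374794306684784
tray 8
white 7
stack 6
```

Run:
```python
from h import *
print(ctrl.close_job())
```

```text
the job is handed in; nothing more can be done
None
```

The slab is home against the stop and the wrench clicked and sprang back straight. I could not measure one judged value, the screw's absolute angle. The job is handed in, at about 17 s of the 61 s allowed.

- **Slab:** I pushed it about 42 mm with two fingers at about 2 N. At the stop the force rose to about 8.5 N. The pictures show its leading edge flush with the stop, and it still looked flush after the click.
- **Wrench:** I pushed the handle clockwise at the yellow mark, at about 8–10 N. The screw turned about 30°. The joint then gave about 0.17 rad, above the 0.1 of a clear click and below the 0.28 limit. Backing off slowly let it spring back.
- **Last checks:** The handle and pointer lie in line to about 0.5° (167.7° and 167.3°). The pointer direction is the same within about 1° as at the click, so the screw did not loosen. The arm is clear of everything, with about 0 N on it. The tray, white tile and stack show no change in the top pictures.
- **Not confirmed:** The screw angle is its unknown starting value (0 to 0.35 rad) plus about 0.53 rad. It meets the 0.6 rad minimum only if it started above about 0.07 rad. That it is tight enough rests on the joint having clicked at its set torque. The camera angles also varied by about 1–2° between methods.

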